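Lay down a box stored on edge and snap it onto the pile

ROBOT

A 6-joint arm with a two-finger parallel gripper is mounted at the origin on a cart in front of the work surface, level with it; the furniture and walls round the work are solid. World frame = base frame: x ahead of the robot, y to its left, z up, the work surface at z = 0. Lengths are in m, angles in rad, forces in N, time in s.
With the tool pointing down it reaches from about 0.275 to 0.875 m from the base axis. Payload 12.5 kg.
Tool frame: the origin (TCP) lies on the centre line of the jaws, within the pads' length; the fingertips stand 14 mm ahead of it and the grasp point (between the pads) lies 5 mm behind it; z points along the fingers, y is the direction in which the jaws open and shut (so a half turn about z gives the same grasp; the last joint's range is limited). The gripper opens to 85 mm and grips with 20 to 120 N. Pads are 22 mm wide; open, the fingers measure 114 mm over their backs; the gripper's body (76 mm by 85 mm) begins 54 mm behind the grasp point. The pads swing forward as they close: fully open they stand 13 mm farther back than shut.
Start: joints at [1.113, 0.351, 1.652, -0, 1.139, -0.085], TCP at [0.2, 0.512, 0.245] pointing down, gripper open.
Joint ranges: [-2.75, 2.75], [-0.79, 2.1], [0.01, 2.65], [-1.57, 4.71], [0.07, 3.14], [-2.87, 2.87]. Speed limits (rad/s): [2.22, 2.22, 2.79, 3.14, 3.14, 3.14].

INTERFACE

Orientations are given as a rotation vector (axis times angle).
In Python, from cell import manip, imaging, ticket gives the robot as it stands.
- The arm moves only by the tool apply_moves, never from a script. Its argument "motion" is one flat list of numbers, 5 for each row, row after row: the shift along the tool's x, y, z in cm, then the turn about the tool's z in rad, then the opening in per cent of the stroke, from 0 (shut) to 100 (fully open). A call has 1 to 10 rows; each row is the pose to reach, as a shift and turn from the pose commanded when the call began, along the tool's axes at that moment; what a row does not reach only later rows make up. A row lasts 1/8 s, in which the tool goes at most 62.5 mm and 10.7 degrees, less where a joint would pass 70% of its speed; a pose out of reach is approached as far as the arm can. A call with a gripper value outside its range is refused whole. The fingers move at their own pace and stop on an object; the grip force is fixed at half the most. Time passes only in rows, so rows that repeat a pose let the fingers close. It gives the time, the measured TCP pose, the force and the opening at its end, in the units of the state.
- manip.sense(): the state, without advancing time (a new reading comes with each control period).
- imaging.grab_frame(name): name is "scene" or "top" or "wrist"; returns a dict with "image" (480x640x3 uint8, blue, green, red), "K" (3x3 intrinsics, pixels), "pose" (4x4, takes a point from camera to world coordinates); the wrist camera has in their place "tool_from_camera" (4x4, takes a point from camera to tool coordinates, whose origin is the TCP and whose axes are the flange's). Camera axes: x right, y up, looking along -z (the intrinsics and any distortion apply to the point x, -y, -z); pixel columns grow to the right and rows downward; lengths in m; the calibration is good to about 2 mm. A picture is of the moment at which its call begins: read the wrist's pose just before it. There is no depth.
- ticket.finish_job(): hands the job in, once; it reports no verdict.
The state is a dict: "time_s": time; "qpos": joint angles; "joint_velocities": joint speeds; "joint_efforts": joint torques, N m; "eef_pos": TCP position; "orientation": TCP orientation; "wrist_force": force on the tool from outside, world axes, zero at the start; "moment": the same for the moment, N m; "gripper_width": opening from 0.0 (shut) to 1.0 (fully open).
Only numpy, scipy, OpenCV 4.12 (cv2) and the standard library are available. Lean on these libraries where they do the work, as an engineer would, in place of code of your own. Each camera call takes 0.05 s, during which the arm holds its last target. There are 200 camera calls.

TASK

The third lidded storage box still stands on its hinge side like a book beside the pile of two. Lay it down flat on its base on the freezer top and let go of it, then take it again and stack it on the pile with its clasps on the same side as theirs, pressing it down until its base has snapped fully home over the lid lugs. Leave the pile where it stands, and leave the other things alone.

Things in the scene. Friction and masses are not known exactly. Their poses are not given: they have to be found in the camera images.
- third_box_center (a point): Box to stack: lidded, 120 mm long, 60 wide (front to back), 44 high plus lid lugs; dark grey body, white lid; 0.25 to 0.4 kg. Starts standing on its back (hinge) long side, 60 mm tall, clasps up, base facing left (+y) within 0.3 rad. Point: centre of the 120x60x44 body. x: front (clasps) to back (hinges); y: length; z: base to lid. Flat sides: grip across 44 mm at mid-length, or across 60 mm.
- third_box: Same box, origin at the centre of its base. Base: 3 mm plate with three recess mouths into a hollow foot, each 1.5 mm larger all round than its lug; fits one way round only. Lugs on all three lids, 10 mm high, tops tapered: two long ones (x -7 to 7, y 23 to 51 mm and -51 to -23), one short (x 16 to 24, y -9 to 9 mm); lid flat between the long ones.
- third_box_front (a point): Middle of that box's front face, 30 mm in -x from its centre, same axes. Two black clasps, 3 mm proud, sit 38 mm either side of it; the middle of the face is flat.
- pile_top_lid (a point): Middle of the lid top (under the lugs) of the pile's upper box, 88 mm above the freezer top; same box kind and axes, z up. Sprung tongues lean 3.5 mm out of the long lugs' outer ends: a box set on stops about 6 mm proud on them; pressing its middle with 8 to 18 N snaps it down flush, its centre then 22 mm above this point. Wrong way round it stays 6 to 10 mm proud.
- pile_top_center (a point): Centre of the pile's upper box (120x60x44 mm, 22 mm above its base), axes as above; 0.35 kg, loose, snapped onto the lower box. Its clasps (-x side) face left (+y) within 0.5 rad.
- pile_low_center (a point): Centre of the pile's lower box, same kind and axes, 22 mm above the freezer top (z = 0); 0.55 kg, standing loose.
- amber_vial: amber screw-cap vial, 27 mm across, 58 mm tall, standing to the left of the gap between the third box and the pile; loose; origin under its centre; leave alone
- petri_dishes: two closed clear petri dishes, one on the other, 62 mm across, 30 mm tall, nearer the robot than the boxes; loose; origin under their centre; leave alone
- small_bottle: white wide-mouth bottle, 46 mm across, 92 mm tall, at the back, in front of the carton of wipes; loose; origin under its centre; leave alone

How it is judged:
By the outcome, as a careful person would: the job done as asked, in the order asked, and still so for the second after the job is handed in, with the robot touching nothing.
It also fails if it takes over 54 s, if anything falls off the work surface, if the arm or the gripper's body presses on something with over 40 N, if the wrist force passes 120 N, or if a joint passes its speed limit or range.

## Working session

There is one attempt and no reset: what is moved stays moved. The work goes in short steps, Python scripts to look and compute and a tool call to move; the robot and the scene stay as the last step left them, time stands still between calls to the robot, and variables do not carry over. Pictures are saved under pics/ and viewed, about 8 in all and at most 12, crops included, and the job is handed in when it is done.

Besides the shell and the picture viewer there is one more tool, called after "Emit:" as name(argument=value, ...) on one line, values as JSON. apply_moves: Moves the arm, as the interface text tells. Its arguments: {"type":"object","properties":{"motion":{"type":"array"}},"required":["motion"]}

```bash
mkdir -p pics; ls; python3 - <<'E'
from cell import manip, imaging
import cv2,numpy as np,pickle
s=manip.sense(); print(s)
d={}
for n in ("scene","top","wrist"):
    f=imaging.grab_frame(n); d[n]=f; cv2.imwrite(f"pics/{n}0.png",f["image"])
    print(n,[ (k,np.round(v,4).tolist()) for k,v in f.items() if k!="image"])
pickle.dump((s,d),open("f0.pkl","wb"))
E
```

```text
pics
{'time_s': 0.0, 'qpos': array([ 1.11337483e+00,  3.51276792e-01,  1.65239822e+00, -2.28986662e-05,
        1.13914043e+00, -8.45888546e-02]), 'joint_velocities': array([-0.00168564, -0.00022506, -0.00010064, -0.00180544, -0.00290617,
       -0.00163921]), 'joint_efforts': array([ 1.02132801e-04, -5.06115925e+01, -2.91402930e+01, -1.11016329e-04,
        4.56427806e-03,  1.81040974e-05]), 'eef_pos': array([0.20017667, 0.51194208, 0.24474604]), 'orientation': array([-5.82186217e-01, -3.08686400e+00,  1.85921738e-03]), 'wrist_force': array([-0.06821828,  0.41023724, -0.38701317]), 'moment': array([0.03067326, 0.02241173, 0.06505259]), 'gripper_width': 1.0013335457262205}
scene [('K', [[504.4352, 0.0, 318.0591], [0.0, 504.4352, 235.0565], [0.0, 0.0, 1.0]]), ('pose', [[-0.7731, 0.2957, -0.5611, 0.0778], [-0.634, -0.3873, 0.6694, 0.3586], [-0.0194, 0.8733, 0.4868, 0.5013], [0.0, 0.0, 0.0, 1.0]])]
top [('K', [[523.0054, 0.0, 315.0564], [0.0, 523.0054, 242.2277], [0.0, 0.0, 1.0]]), ('pose', [[0.0168, 0.9875, -0.1568, 0.3944], [-0.9995, 0.0122, -0.0299, -0.2315], [-0.0276, 0.1573, 0.9872, 1.0792], [0.0, 0.0, 0.0, 1.0]])]
wrist [('K', [[387.8767, 0.0, 329.1477], [0.0, 387.8767, 242.6682], [0.0, 0.0, 1.0]]), ('tool_from_camera', [[0.0005, 0.9486, 0.3164, 0.0807], [1.0, -0.0004, -0.0003, -0.0003], [-0.0001, 0.3164, -0.9486, -0.1286], [0.0, 0.0, 0.0, 1.0]])]
```

View pics/top0.png

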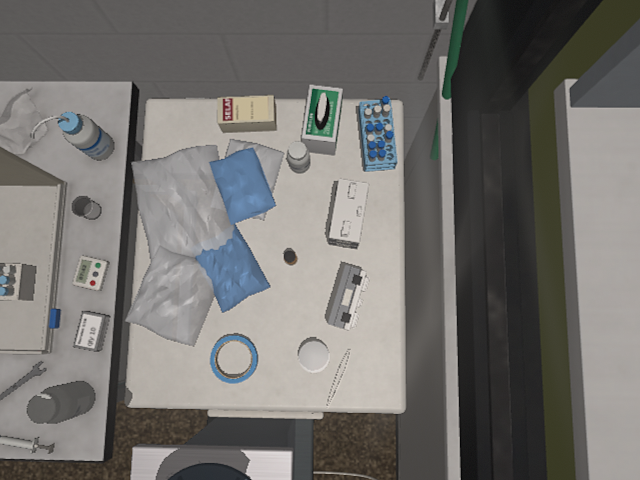

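View pics/scene0.png

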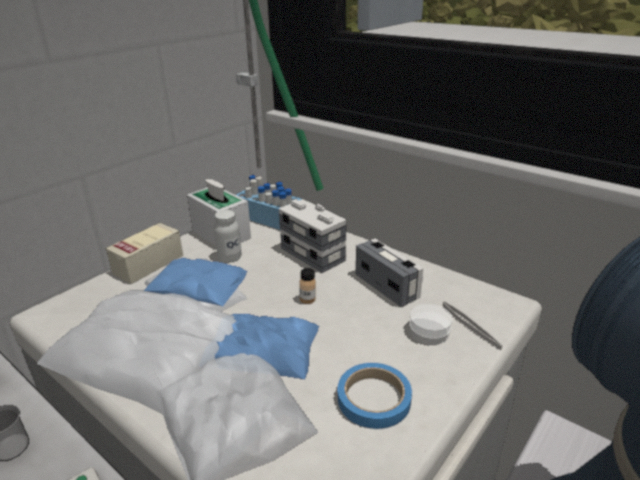

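Top view: the pile is at about (347,213), the third box at (347,295) with its lid to the right, and the vial at (290,256). The scene view agrees. Next I'll zoom in.

```bash
cat > h.py <<'E'
import numpy as np,cv2,pickle
from scipy.spatial.transform import Rotation as R
def ray(f,uv,z,pose=None):
    K=f["K"];P=f["pose"] if pose is None else pose
    uv=np.atleast_2d(uv).astype(float)
    d=np.c_[(uv[:,0]-K[0,2])/K[0,0],-(uv[:,1]-K[1,2])/K[1,1],-np.ones(len(uv))]@P[:3,:3].T
    return P[:3,3]+d*((z-P[2,3])/d[:,2])[:,None]
def proj(f,X,pose=None):
    P=f["pose"] if pose is None else pose
    c=(np.atleast_2d(X)-P[:3,3])@P[:3,:3]
    return np.c_[f["K"][0,2]+f["K"][0,0]*c[:,0]/-c[:,2],f["K"][1,2]-f["K"][1,1]*c[:,1]/-c[:,2]]
def wpose(s,f):
    T=np.eye(4);T[:3,:3]=R.from_rotvec(s["orientation"]).as_matrix();T[:3,3]=s["eef_pos"]
    return T@f["tool_from_camera"]
E
python3 - <<'E'
from h import *
s,d=pickle.load(open("f0.pkl","rb"))
a=d["top"]["image"][165:345,310:390]; a=cv2.resize(a,None,fx=3.3,fy=3.3,interpolation=cv2.INTER_CUBIC)
b=d["scene"]["image"][185:345,270:460]; b=cv2.resize(b,(500,421),interpolation=cv2.INTER_CUBIC)
c=np.zeros((594,770,3),np.uint8); c[:a.shape[0],:a.shape[1]]=a[:594]; c[:421,270:770]=b
cv2.imwrite("pics/z0.png",c)
print(R.from_rotvec(s["orientation"]).as_matrix().round(3))
E
```

```text
[[-0.931  0.364 -0.001]
 [ 0.364  0.931 -0.001]
 [ 0.    -0.001 -1.   ]]
```

View pics/z0.png

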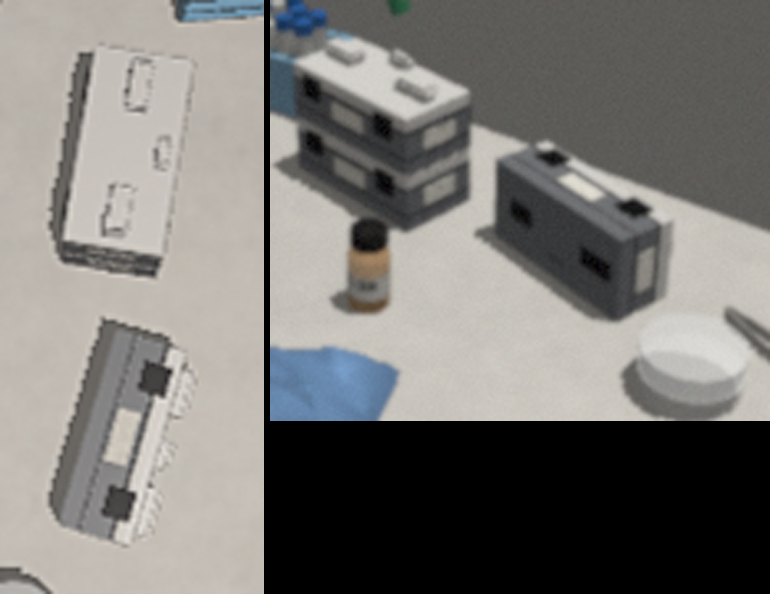

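View pics/wrist0.png

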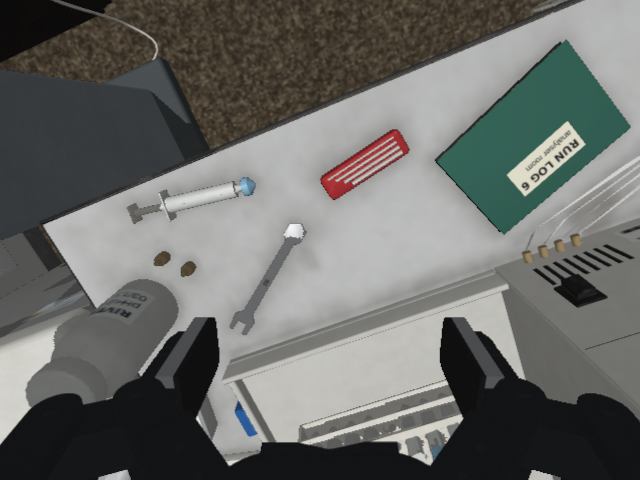

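The crop shows the lid corners of the pile clearly. On the third box the base face is the left band, with the top (front) face and its clasps beside it and the lid edge on the right. The lugs stick out to the right, and the vial sits well to the left.

```bash
python3 - <<'E'
from h import *
s,d=pickle.load(open("f0.pkl","rb"))
t=d["top"];sc=d["scene"]
o=np.array([310,165]);c2=lambda p:np.array(p)/3.3+o-0.35
L=ray(t,c2([(95,47),(193,62),(160,257),(62,243)]),.088)
print("pile",L.round(4).tolist(),L.mean(0).round(4),[np.linalg.norm(L[i]-L[i-1]).round(4) for i in range(4)])
for nm,q in (("top all",[(112,320),(187,350),(130,543),(57,523)]),):
    B=ray(t,c2(q),.06);print(nm,B.round(4).tolist(),B.mean(0).round(4),[np.linalg.norm(B[i]-B[i-1]).round(4) for i in range(4)])
# clasps
cl=ray(t,c2([(155,378),(119,503)]),.062);print("clasps",cl.round(4).tolist(),np.linalg.norm(cl[0]-cl[1]))
# scene crop: scale 500/190
s2=lambda p:(np.array(p)-[270,0])*[190/500,160/421]+[270,185]
A=ray(sc,s2([(498,160),(620,237),(665,215),(545,145)]),.06);print("scene box top",A.round(4).tolist(),A.mean(0).round(4))
A=ray(sc,s2([(298,62),(405,122),(468,92),(360,38)]),.088);print("scene pile",A.round(4).tolist(),A.mean(0).round(4))
print("vial",ray(t,[[290,256]],.058).round(3),ray(sc,s2([(370,305)]),0).round(3),"petri",ray(t,[[313,354]],.03).round(3))
E
```

```text
pile [[0.6779, -0.2451, 0.088], [0.6692, -0.303, 0.088], [0.5524, -0.284, 0.088], [0.5599, -0.227, 0.088]] [ 0.6148 -0.2648  0.088 ] [np.float64(0.1193), np.float64(0.0586), np.float64(0.1184), np.float64(0.0575)]
top all [[0.5186, -0.2572, 0.06], [0.5013, -0.3016, 0.06], [0.3881, -0.2687, 0.06], [0.3989, -0.2261, 0.06]] [ 0.4517 -0.2634  0.06  ] [np.float64(0.1236), np.float64(0.0477), np.float64(0.1179), np.float64(0.0439)]
clasps [[0.4843, -0.2827, 0.062], [0.411, -0.2621, 0.062]] 0.07609696214163153
scene box top [[0.5094, -0.2592, 0.06], [0.3993, -0.2295, 0.06], [0.3902, -0.267, 0.06], [0.496, -0.2944, 0.06]] [ 0.4487 -0.2625  0.06  ]
scene pile [[0.674, -0.2458, 0.088], [0.558, -0.2231, 0.088], [0.5507, -0.2816, 0.088], [0.665, -0.3026, 0.088]] [ 0.6119 -0.2633  0.088 ]
vial [[ 0.529 -0.152  0.058]] [[ 0.527 -0.148  0.   ]] petri [[ 0.339 -0.199  0.03 ]]
```

Emit:
apply_moves(motion=[-51.4,-62.3,2,-0.1,100,-51.4,-62.3,2,-0.1,100,-51.4,-62.3,2,-0.1,100,-51.4,-62.3,2,-0.1,100,-51.4,-62.3,2,-0.1,100,-51.4,-62.3,2,-0.1,100,-51.4,-62.3,2,-0.1,100,-51.4,-62.3,2,-0.1,100,-51.4,-62.3,2,-0.1,100,-51.4,-62.3,2,-0.1,100])

```text
time_s: 1.4
eef_pos: [0.3953, -0.0837, 0.2299]
orientation: [0.428, 3.112, 0.0]
wrist_force: [0.6, 1.4, 0.7]
gripper_width: 0.996
```

```bash
cat >> h.py <<'E'
def go(s,xyz,yaw):
    "shift (cm, tool axes) and tool-z turn to reach xyz with tool y at world angle yaw"
    M=R.from_rotvec(s["orientation"]).as_matrix()
    y0=np.arctan2(M[1,1],M[0,1]); t=-((yaw-y0+np.pi)%(2*np.pi)-np.pi)
    return (M.T@(np.array(xyz)-s["eef_pos"])*100).round(2),round(t,3)
E
python3 - <<'E'
from h import *
from cell import manip
s=manip.sense(); print(s["time_s"],s["eef_pos"],s["qpos"].round(3),go(s,(.4522,-.2553,.12),1.297))
E
```

```text
1.4 [ 0.39529892 -0.08369563  0.22991328] [-0.324  0.1    2.018  0.     1.022 -1.622] (array([-10.1 , -14.99,  11.  ]), np.float64(0.001))
```

Emit:
apply_moves(motion=[-10.1,-15.0,6,0,100,-10.1,-15.0,8,0,100,-10.1,-15.0,8,0,100,-10.1,-15.0,8,0,100,-10.1,-15.0,8,0,100])

```text
time_s: 2.02
eef_pos: [0.4516, -0.2529, 0.1495]
orientation: [-0.428, -3.111, -0.001]
wrist_force: [0.4, 0.9, -0.4]
gripper_width: 0.998
```

```bash
python3 - <<'E'
from h import *
from cell import manip,imaging
s=manip.sense(); print(s["time_s"],s["eef_pos"],s["qpos"].round(3),s["wrist_force"].round(1),go(s,(.4522,-.2553,.05),1.297))
f=imaging.grab_frame("wrist"); P=wpose(s,f)
im=f["image"].copy(); c=np.array([.450,-.263]);u=np.array([.963,-.270]);n=np.array([.270,.963])
q=np.array([[*(c+a*u*.06+b*n*.022),.06] for a,b in((1,1),(1,-1),(-1,-1),(-1,1))])
cv2.polylines(im,[proj(f,q,P).astype(int)],True,(0,0,255),1)
cv2.imwrite("pics/w1.png",im)
E
```

```text
2.025 [ 0.45161104 -0.25293315  0.14948434] [-0.601  0.418  1.822  0.     0.902 -1.898] [ 0.4  0.9 -0.4] (array([-0.13, -0.22,  9.95]), np.float64(0.0))
```

View pics/w1.png

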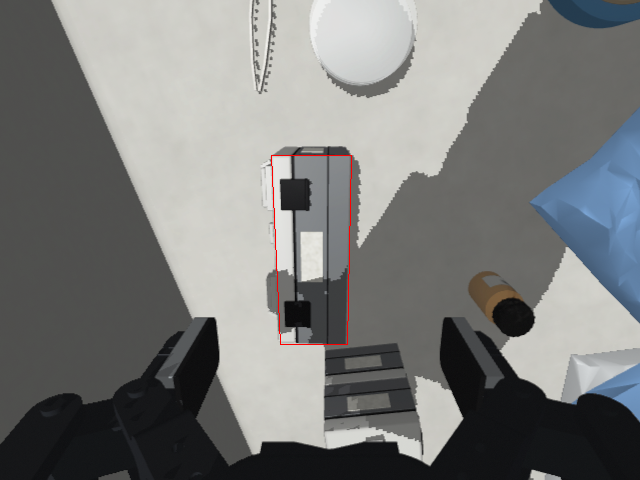

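The projected outline (red) lies on the box's top face to within 2–3 px. The vial is well clear. Now descend astride the top edge.

Emit:
apply_moves(motion=[0,0,4,0,100,0,0,8,0,100,0,0,9.9,0,100,0,0,9.9,0,100,0,0,9.9,0,100])

```text
time_s: 2.7
eef_pos: [0.4526, -0.2529, 0.0523]
orientation: [0.426, 3.111, -0.001]
wrist_force: [0.4, -0.6, -0.9]
gripper_width: 1.002
```

```bash
python3 - <<'E'
from h import *
from cell import manip
s=manip.sense(); print(s["time_s"],s["eef_pos"],s["wrist_force"].round(1),go(s,(.4522,-.2553,.05),1.297))
E
```

```text
2.7 [ 0.45256426 -0.25286351  0.05229623] [ 0.4 -0.6 -0.9] (array([-0.03, -0.24,  0.23]), np.float64(0.002))
```

Emit:
apply_moves(motion=[0,0.8,0.2,0,100,0,1.2,0.1,0,100,0,1.6,0,0,100,0,2.0,-0.1,0,100,0,2.4,-0.2,0,100,0,2.8,-0.3,0,100,0,3.2,-0.4,0,100])

```text
time_s: 3.58
eef_pos: [0.4607, -0.2221, 0.055]
orientation: [0.427, 3.112, -0.0]
wrist_force: [-0.7, -2.6, 4.0]
gripper_width: 0.997
```

```bash
python3 - <<'E'
from h import *
from cell import manip,imaging
s=manip.sense(); print(s["time_s"],s["eef_pos"],s["wrist_force"].round(1))
f=imaging.grab_frame("scene"); a=f["image"][170:350,230:470]
g=imaging.grab_frame("wrist")["image"]
o=np.hstack([cv2.resize(a,(480,360)),cv2.resize(g,(320,240))[np.r_[0:240,np.zeros(120,int)]]])
cv2.imwrite("pics/w2.png",o)
E
```

```text
3.575 [ 0.46067858 -0.22214287  0.05496324] [-0.7 -2.6  4. ]
```

View pics/w2.png

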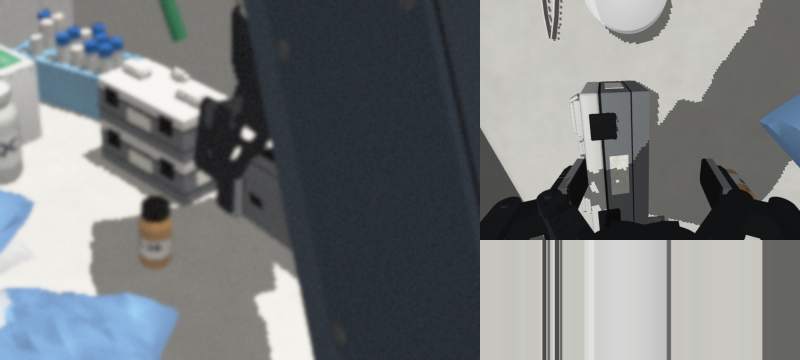

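The box looks slightly tilted, with the lid side widening. I'll keep pushing and rise faster to follow the edge.

Emit:
apply_moves(motion=[0,0.3,-0.3,0,100,0,0.6,-0.6,0,100,0,0.9,-0.8,0,100,0,1.2,-1.0,0,100,0,1.5,-1.1,0,100,0,1.8,-1.1,0,100])

```text
time_s: 4.42
eef_pos: [0.4655, -0.2049, 0.066]
orientation: [0.427, 3.112, -0.0]
wrist_force: [-0.2, -1.1, 1.3]
gripper_width: 1.004
```

```bash
python3 - <<'E'
from h import *
from cell import manip,imaging
s=manip.sense(); print(s["time_s"],s["eef_pos"],s["wrist_force"].round(1))
g=imaging.grab_frame("wrist")["image"]
cv2.imwrite("pics/w3.png",g)
E
```

```text
4.425 [ 0.46551804 -0.204855    0.06596686] [-0.2 -1.1  1.3]
```

View pics/w3.png

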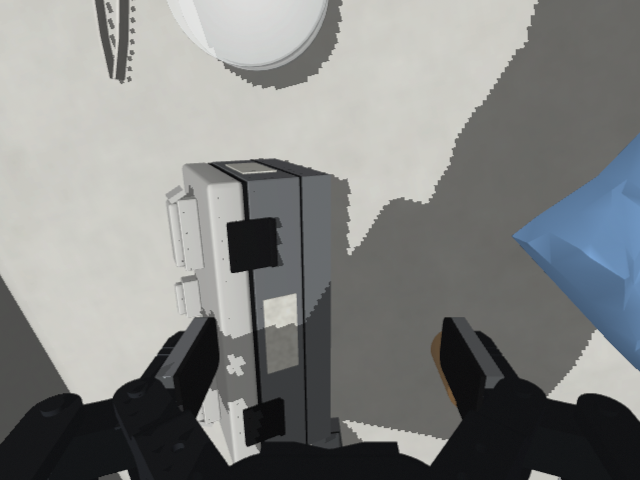

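It is tipping cleanly: the lid and lugs now show on the left, and the force is about 1 N. I'll continue.

Emit:
apply_moves(motion=[0,0.3,-0.1,0,100,0,0.6,-0.1,0,100,0,0.9,-0.1,0,100,0,1.2,-0.1,0,100,0,1.5,-0.1,0,100,0,1.8,-0.1,0,100,0,2.1,-0.1,0,100])

```text
time_s: 5.35
eef_pos: [0.4711, -0.1845, 0.0668]
orientation: [-0.427, -3.112, -0.0]
wrist_force: [-0.3, 0.0, -0.1]
gripper_width: 0.997
```

```bash
python3 - <<'E'
from h import *
from cell import manip,imaging
s=manip.sense(); print(s["time_s"],s["eef_pos"],s["wrist_force"].round(1))
g=imaging.grab_frame("wrist")["image"]
cv2.imwrite("pics/w4.png",g)
E
```

```text
5.35 [ 0.471086   -0.18452154  0.06680112] [-0.3  0.  -0.1]
```

View pics/w4.png

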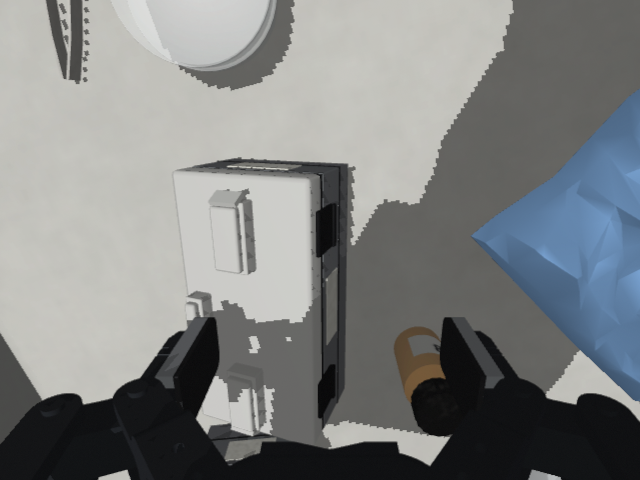

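The box lies flat, lid up, clasps to the left (+y). I'll rise over it and measure it again.

Emit:
apply_moves(motion=[0,-1,-3,0,100,0,-2.7,-8,0,100,0,-2.7,-11,0,100,0,-2.7,-11,0,100,0,-2.7,-11,0,100])

```text
time_s: 6.02
eef_pos: [0.4634, -0.2104, 0.1761]
orientation: [-0.427, -3.111, -0.001]
wrist_force: [-0.4, 0.8, -0.6]
gripper_width: 1.0
```

```bash
python3 - <<'E'
from h import *
from cell import manip,imaging
s=manip.sense(); print(s["time_s"],s["eef_pos"],s["wrist_force"].round(1))
f=imaging.grab_frame("wrist"); pickle.dump((s,f),open("f1.pkl","wb"))
cv2.imwrite("pics/w5.png",f["image"])
E
```

```text
6.025 [ 0.46342388 -0.21043903  0.17608423] [-0.4  0.8 -0.6]
```

View pics/w5.png

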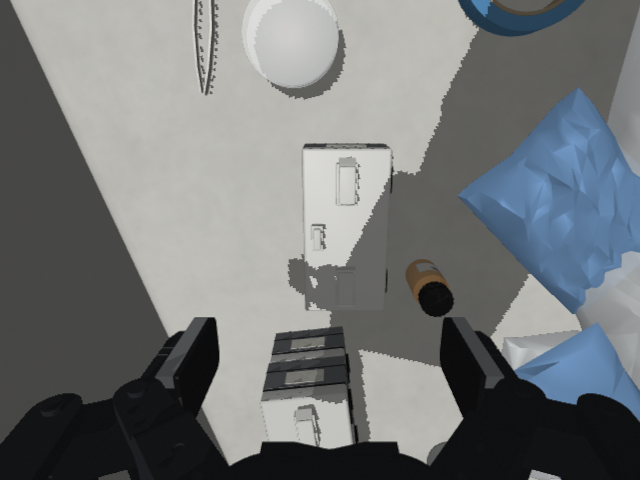

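Lid corners read at (303,149), (391,149), (386,311), (305,310). The vial is at (430,290), right of the box's far end.

```bash
python3 - <<'E'
from h import *
s,f=pickle.load(open("f1.pkl","rb")); P=wpose(s,f)
q=ray(f,[(303,149),(391,149),(386,311),(305,310)],.044,P)
print(q.round(4).tolist(),q.mean(0).round(4),[np.linalg.norm(q[i]-q[i-1]).round(4) for i in range(4)])
u=(q[3]+q[2]-q[0]-q[1])[:2]; print("yaw n",np.arctan2(u[1],u[0])+np.pi/2)
lg=ray(f,[(346,186),(318,237),(345,287)],.054,P); print(lg.round(4).tolist(), np.arctan2(*(lg[2]-lg[0])[[1,0]])+np.pi/2)
yaw=np.arctan2(u[1],u[0])+np.pi/2; n=np.array([np.cos(yaw),np.sin(yaw)]);uu=u/np.linalg.norm(u)
r=np.array([.528,-.15])-q.mean(0)[:2]; print("vial n,u",r@n,r@uu)
print(go(s,(*q.mean(0)[:2],.03),yaw))
E
```

```text
[[0.4022, -0.2114, 0.044], [0.4177, -0.1559, 0.044], [0.5329, -0.1857, 0.044], [0.5157, -0.2441, 0.044]] [ 0.4671 -0.1993  0.044 ] [np.float64(0.1181), np.float64(0.0577), np.float64(0.1189), np.float64(0.0609)]
yaw n 1.3036722826032248
[[0.4316, -0.1905, 0.054], [0.46, -0.2176, 0.054], [0.5009, -0.2095, 0.054]] 1.3024101711634657
vial n,u 0.06360156856204985 0.04570584597853224
(array([-0.07,  1.17, 14.61]), np.float64(-0.006))
```

Emit:
apply_moves(motion=[0,1.1,4,0,100,0,1.1,9,0,100,0,1.1,13,0,100,0,1.1,15,0,100,0,1.1,15,0,100,0,1.1,15,0,100])

```text
time_s: 6.82
eef_pos: [0.4669, -0.2002, 0.0272]
orientation: [0.427, 3.112, -0.0]
wrist_force: [0.1, 0.8, 0.7]
gripper_width: 1.002
```

```bash
python3 - <<'E'
from h import *
from cell import manip
s=manip.sense(); print(s["time_s"],s["eef_pos"],s["wrist_force"].round(1),go(s,(.4668,-.1997,.026),1.303))
E
```

```text
6.825 [ 0.46690148 -0.20017936  0.02715759] [0.1 0.8 0.7] (array([0.02, 0.04, 0.12]), np.float64(-0.005))
```

Emit:
apply_moves(motion=[0,0,0,0,0,0,0,0,0,0,0,0,0,0,0,0,0,0,0,0,0,0,0,0,0,0,0,0,0,0,0,0,-1,0,0,0,0,-3,0,0,0,0,-5,0,0])

```text
time_s: 7.95
eef_pos: [0.4666, -0.2001, 0.0779]
orientation: [0.427, 3.112, -0.0]
wrist_force: [0.8, -0.2, -2.1]
gripper_width: 0.69
```

```bash
python3 - <<'E'
from h import *
from cell import manip
s=manip.sense(); print(s["time_s"],s["eef_pos"],s["wrist_force"].round(1),s["moment"].round(2),s["gripper_width"],s["qpos"].round(2))
E
```

```text
7.95 [ 0.46664372 -0.20009288  0.07792218] [ 0.8 -0.2 -2.1] [-0.02 -0.01  0.02] 0.6903810028511664 [-0.5   0.52  1.89  0.    0.73 -1.79]
```

Gripped at 0.69 × 85 ≈ 59 mm, and it lifts. Next I'll raise it and move past the pile, so the wrist camera can measure the pile in the same frame as the grip.

```bash
python3 - <<'E'
from h import *
from cell import manip
s=manip.sense(); print(go(s,(.715,-.28,.33),1.413))
E
```

```text
(array([-26.07,  -1.  , -25.21]), np.float64(-0.115))
```

Emit:
apply_moves(motion=[0,0,-6,0,0,0,0,-12,0,0,-2,0,-18,0,0,-8,0,-23,0,0,-14,0,-25.2,-0.115,0,-20,-1,-25.2,-0.115,0,-26.1,-1,-25.2,-0.115,0,-26.1,-1,-25.2,-0.115,0,-26.1,-1,-25.2,-0.115,0,-26.1,-1,-25.2,-0.115,0])

```text
time_s: 9.2
eef_pos: [0.7147, -0.2799, 0.3296]
orientation: [0.248, 3.132, -0.0]
wrist_force: [0.1, -0.9, -2.2]
gripper_width: 0.687
```

```bash
python3 - <<'E'
from h import *
from cell import manip,imaging
s=manip.sense(); print(s["time_s"],s["eef_pos"],s["wrist_force"].round(1),s["gripper_width"])
f=imaging.grab_frame("wrist"); pickle.dump((s,f),open("f2.pkl","wb"))
c=f["image"][0:260,180:520]; cv2.imwrite("pics/w6.png",cv2.resize(c,None,fx=2.3,fy=2.3,interpolation=cv2.INTER_CUBIC))
E
```

```text
9.2 [ 0.71465721 -0.27986366  0.32957685] [ 0.1 -0.9 -2.2] 0.686508917568236
```

View pics/w6.png

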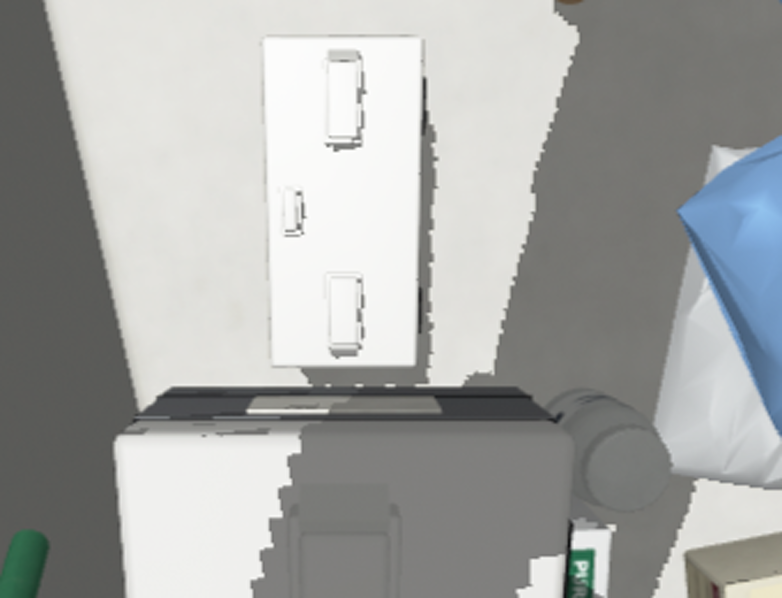

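Clear view. Pile lid corners in the crop are (263,37), (423,37), (416,366), (272,366). The held box's near lid corners are (117,436) and (572,436).

```bash
python3 - <<'E'
from h import *
s,f=pickle.load(open("f2.pkl","rb")); P=wpose(s,f)
c=lambda p:np.array(p)/2.3+[180,0]-.28
q=ray(f,c([(263,37),(423,37),(416,366),(272,366)]),.088,P)
print(q.round(4).tolist(),q.mean(0).round(4),[np.linalg.norm(q[i]-q[i-1]).round(4) for i in range(4)])
u=(q[3]+q[2]-q[0]-q[1])[:2]; yaw=np.arctan2(u[1],u[0])+np.pi/2;print("yaw",yaw)
# lug tops: long lug tapered tops, approx centres
lg=ray(f,c([(344,100),(344.5,314)]),.098,P);print("lugs",lg.round(4).tolist(),lg.mean(0).round(4),np.linalg.norm(lg[0]-lg[1]),np.arctan2(*(lg[1]-lg[0])[[1,0]])+np.pi/2)
h=ray(f,c([(117,436),(572,436)]),s["eef_pos"][2]+.017,P); M=R.from_rotvec(s["orientation"]).as_matrix()
print("held end tool",((h-s["eef_pos"])@M).round(4))
E
```

```text
[[0.5533, -0.2845, 0.088], [0.5625, -0.2267, 0.088], [0.6795, -0.2448, 0.088], [0.6703, -0.3028, 0.088]] [ 0.6164 -0.2647  0.088 ] [np.float64(0.1184), np.float64(0.0586), np.float64(0.1184), np.float64(0.0587)]
yaw 1.416615496283762
lugs [[0.58, -0.2587, 0.098], [0.6542, -0.2703, 0.098]] [ 0.6171 -0.2645  0.098 ] 0.07507132785071773 1.4161209783256088
held end tool [[ 0.0599 -0.029  -0.017 ]
 [ 0.0599  0.0283 -0.017 ]]
```

```bash
python3 - <<'E'
from h import *
from cell import manip
s=manip.sense(); print(go(s,(.6166,-.2646,.135),1.4163))
E
```

```text
(array([ 9.93, -0.03, 19.48]), np.float64(-0.003))
```

Emit:
apply_moves(motion=[4,0,4,0,0,8,0,8,0,0,9.9,0,13,-0.003,0,9.9,0,17,-0.003,0,9.9,0,19.5,-0.003,0,9.9,0,19.5,-0.003,0,9.9,0,19.5,-0.003,0])

```text
time_s: 10.12
eef_pos: [0.6181, -0.2648, 0.1358]
orientation: [0.243, 3.13, -0.001]
wrist_force: [-0.6, 1.5, -2.1]
gripper_width: 0.695
```

```bash
python3 - <<'E'
from h import *
from cell import manip
s=manip.sense(); print(s["time_s"],s["eef_pos"],s["wrist_force"].round(1),go(s,(.6166,-.2646,.115),1.4163))
E
```

```text
10.125 [ 0.61805878 -0.26478272  0.13583487] [-0.6  1.5 -2.1] (array([ 0.15, -0.  ,  2.08]), np.float64(-0.0))
```

Emit:
apply_moves(motion=[0.1,0,0.3,0,0,0.1,0,0.6,0,0,0.1,0,0.9,0,0,0.1,0,1.1,0,0,0.1,0,1.1,0,0])

```text
time_s: 10.75
eef_pos: [0.6168, -0.2644, 0.1229]
orientation: [0.243, 3.132, -0.0]
wrist_force: [0.7, -0.6, -1.7]
gripper_width: 0.691
```

```bash
python3 - <<'E'
from h import *
from cell import manip
s=manip.sense(); print(s["time_s"],s["eef_pos"],s["wrist_force"].round(1),s["moment"].round(2),go(s,(.6166,-.2646,.115),1.4163))
E
```

```text
10.75 [ 0.61676698 -0.26444643  0.1229353 ] [ 0.7 -0.6 -1.7] [-0.03  0.    0.04] (array([ 0.01, -0.02,  0.79]), np.float64(-0.0))
```

Emit:
apply_moves(motion=[0,0,0.1,0,0,0,0,0.2,0,0,0,0,0.3,0,0,0,0,0.4,0,0,0,0,0.4,0,0])

```text
time_s: 11.38
eef_pos: [0.6165, -0.2644, 0.1185]
orientation: [-0.243, -3.132, 0.0]
wrist_force: [0.1, -1.1, -0.1]
gripper_width: 0.689
```

Emit:
apply_moves(motion=[0,0,0.1,0,0,0,0,0.2,0,0,0,0,0.3,0,0,0,0,0.3,0,0])

```text
time_s: 11.88
eef_pos: [0.6165, -0.2643, 0.116]
orientation: [-0.243, -3.132, -0.0]
wrist_force: [-2.6, 0.8, 2.2]
gripper_width: 0.689
```

Emit:
apply_moves(motion=[0,0,0.1,0,0,0,0,0.2,0,0,0,0,0.2,0,0])

```text
time_s: 12.25
eef_pos: [0.6166, -0.2643, 0.1159]
orientation: [0.243, 3.132, -0.0]
wrist_force: [-11.2, 5.5, 19.0]
gripper_width: 0.691
```

The travel matches nearly flush (0.1159 against 0.1152 expected). I'll relax, release, and then press the middle of the lid with closed fingertips to be sure.

Emit:
apply_moves(motion=[0,0,-0.3,0,0,0,0,-0.3,0,0,0,0,-0.3,0,100,0,0,-0.3,0,100,0,0,-0.3,0,100,0,0,-0.3,0,100,0,0,-0.3,0,100])

```text
time_s: 13.12
eef_pos: [0.6167, -0.2644, 0.1168]
orientation: [0.243, 3.132, -0.0]
wrist_force: [-0.4, -0.1, 0.9]
gripper_width: 1.0
```

```bash
python3 - <<'E'
from h import *
from cell import manip
s=manip.sense(); print(s["time_s"],s["eef_pos"],s["wrist_force"].round(1),s["moment"].round(2),s["gripper_width"])
E
```

```text
13.125 [ 0.61667037 -0.26438566  0.11683352] [-0.4 -0.1  0.9] [-0.04  0.01  0.02] 1.000481353451527
```

Emit:
apply_moves(motion=[0,0,-4,0,100,0,0,-8,0,100,0,0.3,-9,0,50,0,0.3,-9,0,0,0,0.3,-9,0,0,0,0.3,-9,0,0,0,0.3,-9,0,0,0,0.3,-9,0,0])

```text
time_s: 14.12
eef_pos: [0.617, -0.2615, 0.2065]
orientation: [-0.243, -3.132, -0.0]
wrist_force: [-0.0, 0.7, -0.3]
gripper_width: 0.002
```

```bash
python3 - <<'E'
from h import *
from cell import manip,imaging
s=manip.sense(); print(s["time_s"],s["eef_pos"],s["wrist_force"].round(1),s["gripper_width"])
f=imaging.grab_frame("wrist"); pickle.dump((s,f),open("f3.pkl","wb")); 
g=imaging.grab_frame("scene")["image"]
o=np.hstack([cv2.resize(f["image"],(400,300)),cv2.resize(g[150:300,200:400],(400,300))]); cv2.imwrite("pics/w7.png",o)
E
```

```text
14.125 [ 0.61702348 -0.26145599  0.20652802] [-0.   0.7 -0.3] 0.0021694076030113313
```

View pics/w7.png

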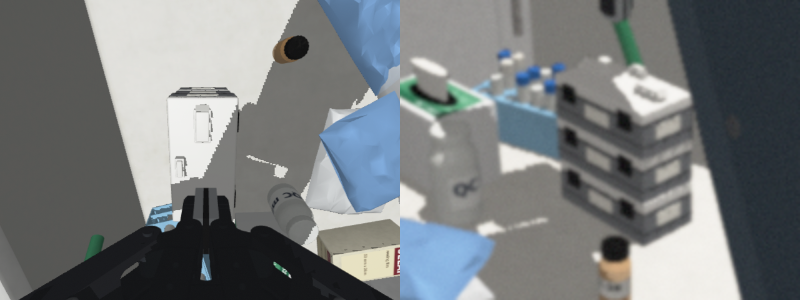

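Stacked squarely, clasps on the same side, equal-looking gaps. Now the press, going down slowly while watching for the contact height (flush is TCP ≈ 0.146).

Emit:
apply_moves(motion=[0,0,3,0,0,0,0,5,0,0,0,0,5.2,0,0,0,0,5.4,0,0,0,0,5.5,0,0,0,0,5.5,0,0])

```text
time_s: 14.98
eef_pos: [0.6173, -0.2615, 0.1524]
orientation: [0.243, 3.131, -0.001]
wrist_force: [0.4, 0.2, -0.4]
gripper_width: -0.0
```

Emit:
apply_moves(motion=[0,0,0.2,0,0,0,0,0.3,0,0,0,0,0.4,0,0,0,0,0.4,0,0])

```text
time_s: 15.48
eef_pos: [0.617, -0.2614, 0.1477]
orientation: [-0.243, -3.132, -0.0]
wrist_force: [0.3, 0.4, -1.1]
gripper_width: -0.004
```

Emit:
apply_moves(motion=[0,0,0.1,0,0,0,0,0.2,0,0,0,0,0.2,0,0])

```text
time_s: 15.85
eef_pos: [0.6171, -0.2614, 0.1461]
orientation: [0.243, 3.132, -0.0]
wrist_force: [-1.2, 0.1, 3.7]
gripper_width: -0.002
```

Contact is at 0.146, which is the flush height. One firmer press to confirm.

Emit:
apply_moves(motion=[0,0,0.1,0,0,0,0,0.2,0,0,0,0,0.2,0,0])

```text
time_s: 16.23
eef_pos: [0.6172, -0.2615, 0.146]
orientation: [0.243, 3.131, -0.001]
wrist_force: [-7.3, 4.4, 18.6]
gripper_width: 0.002
```

Emit:
apply_moves(motion=[0,0,-2,0,0,0,0,-7,0,0,0,0,-12,0,0,6,5,-14,0,0,12,10,-14,0,0,18,16,-14,0,0,22,22,-14,0,0,22,28,-14,0,0,22,28,-14,0,0,22,28,-14,0,0])

```text
time_s: 17.48
eef_pos: [0.4423, 0.0518, 0.2846]
orientation: [0.236, 3.131, 0.001]
wrist_force: [0.1, -0.4, -0.5]
gripper_width: -0.0
```

```bash
python3 - <<'E'
from h import *
from cell import manip,imaging
s=manip.sense(); print(s["time_s"],s["eef_pos"],s["wrist_force"].round(1),s["joint_velocities"].round(2))
t=imaging.grab_frame("top")["image"][150:370,250:410]
g=imaging.grab_frame("scene")["image"][150:350,180:460]
o=np.hstack([cv2.resize(t,(291,400)),cv2.resize(g,(500,400))]); cv2.imwrite("pics/w8.png",o)
E
```

```text
17.475 [0.44229959 0.0517872  0.28462689] [ 0.1 -0.4 -0.5] [-0.07  0.02 -0.02 -0.02 -0.   -0.06]
```

View pics/w8.png

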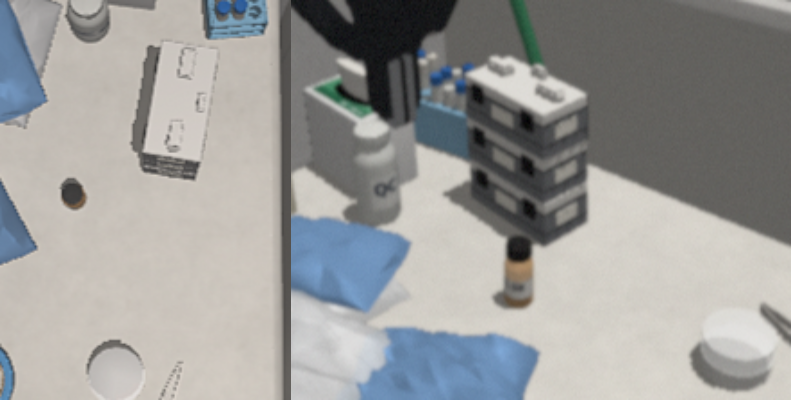

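Three boxes are stacked squarely with all clasps on the left; the vial, petri dishes and bottle stand where they were. Handing in.

```bash
python3 -c "
from cell import ticket
print(ticket.finish_job())"
```

```text
the job is handed in; nothing more can be done
None
```

The third box is now stacked on the pile and looks fully snapped home, with its clasps on the same side as the others. I handed the job in at about 17.5 s.

- **Laying flat:** I pushed the box's top edge with one open finger until it tipped onto its base. The last part of the tip was a free fall rather than a controlled lowering, and the box slid about 14 mm. I then backed off fully before taking it again.
- **Stacking:** I gripped the box across its 60 mm width and measured the pile with the wrist camera while holding it. I then lowered it onto the lid lugs and pressed it down.
- **Checks that it is home:** With the box released, closed fingertips met the lid at TCP 0.146 m, which is the flush height. A further press of about 19 N moved it only 0.1 mm.
- **Final pictures:** They show three boxes stacked squarely with all clasps on the left. The vial, petri dishes and bottle look undisturbed, judged by eye only.
- **Points that disagreed:** I never saw the 8–18 N snap in the force readings, which come only at the end of each call. While still gripped, the box read about 0.7 mm high, within measuring error. The presses also showed sideways forces of up to about 12 N, but the pile does not appear to have shifted.

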